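Shim the short foot of the monitor riser with a wedge gauge

TASK

The monitor riser rocks because its short foot, under the orange mark on the board's edge, hangs clear of the desk. Hold the orange wedge by its black handle, slide it thin edge first along the desk under that foot until you feel it touch the foot snugly, without forcing the foot upward, then let go and leave the wedge there, flat on the desk. Leave the stapler, the masking tape and the yellow notes where they are.

Things in the scene. Friction and masses are not known exactly. Their poses are not given: they have to be found in the camera images.
- riser: monitor riser, fixed: light grey board 260 (x) x 200 (y) x 16 mm on four dark legs 24 mm square; board's underside 150, top 166 mm above the desk; a case and a pad lie on it. Origin on the desk under the board's centre, z up. Its +y edge (100 mm from the origin) faces the open desk and overhangs the legs by 80 mm; the wedge goes in under this edge, towards riser -y
- short_leg (a point): point on the desk below the short foot (x +100, y +20 mm in the riser; orange mark on the edge in front of it). The foot is a black ball, 20 mm across, under a leg that ends 35 mm up. The ball hangs 4 to 9 mm off the desk, unknown and different each time. It slides up only if forced (5 N or more upward) and stays up; stopping at 3 to 4 N of push on the wedge is snug and does not move it
- wedge: orange wedge, loose, 130 to 210 g, 125 long, 34 mm wide. x points to its thin edge (x = +85 mm), rear end at x = -40; origin on its underside. The top face rises 1 in 8 from the thin edge (2.5 mm high) over 62 mm to 10 mm; behind it a black handle 20 wide (y) and 14 mm thick leans back from the thin edge, 0.70 rad (40 degrees) from vertical, to 65 mm high
- wedge_grip (a point): middle of the wedge's handle, the place to grip it across its 20 mm width (fingers closing along the wedge's y, hand leaning back 40 degrees like the handle): at x = -24 mm, z = 45 mm from the wedge's origin
- wedge_face (a point): middle of the thin edge's top, 85 mm ahead of the wedge's origin and 2.5 mm above its underside; x points down the sloping face towards the thin edge, z square out of that face
- stapler: black stapler, loose bystander, 150 x 36 x 56 mm; origin at the middle of its underside
- masking_tape: roll of masking tape lying flat, loose bystander, 100 mm across, 25 mm high; origin at the middle of its underside
- yellow_notes: pad of yellow notes, loose bystander, 77 x 77 x 18 mm; origin at the middle of its underside

How it is judged:
By the outcome, as a careful person would: the job done as asked, in the order asked, and still so for the second after the job is handed in, with the robot touching nothing.
It also fails if it takes over 51 s, if anything falls off the work surface, if the arm or the gripper's body presses on something with over 40 N, if the wrist force passes 120 N, or if a joint passes its speed limit or range.

ROBOT

A 7-joint arm with a two-finger parallel gripper is mounted at the origin on the work surface; the furniture and walls round the work are solid. World frame = base frame: x ahead of the robot, y to its left, z up, the work surface at z = 0. Lengths are in mm, angles in rad, forces in N, time in s.
With the tool pointing down it reaches from about 400 to 850 mm from the base axis. Payload 10.4 kg.
Tool frame: the origin (TCP) lies midway between the tips of the shut fingers; the grasp point (between the pads) lies 19 mm behind it; z points along the fingers, y is the line along which they close (so a half turn about z gives the same grasp; the last joint's range is limited). The gripper opens to 85 mm and grips with 20 to 120 N. Pads are 22 mm wide; open, the fingers measure 114 mm over their backs; the gripper's body (76 mm by 85 mm) begins 54 mm behind the grasp point. The pads swing forward as they close: fully open they stand 13 mm farther back than shut.
Start: joints at [-1.153, 0.332, -0.065, 1.46, 0.022, 1.35, -0.088], TCP at [266.655, 565.284, 231.338] pointing down, gripper open.
Joint ranges: [-2.6, 2.6], [-0.5, 2.12], [-1.47, 1.34], [0.16, 2.42], [-1.27, 4.41], [0.06, 2.06], [-2.6, 2.6]. Speed limits (rad/s): [2.22, 2.22, 2.79, 2.79, 3.14, 3.14, 3.14].

INTERFACE

Orientations are given as a unit quaternion [w, x, y, z].
In Python, from cell import * gives the robot as it stands.
- The arm moves only by the tool arm_command, never from a script. Its argument "motion" is a list of rows, each an object of numbers: "fingers": the closure, from 0 (fully open) to 1 (shut); "tx", "ty", "tz": the shift along the tool's x, y, z in m; "rx", "ry", "rz": the turn, a rotation vector about the tool's x, y, z in degrees. A call has 1 to 10 rows; each row is the pose to reach, as a shift and turn from the pose commanded when the call began, along the tool's axes at that moment; what a row does not reach only later rows make up. A row lasts 1/10 s, in which the tool goes at most 50 mm and 8.59 degrees, less where a joint would pass 70% of its speed; a pose out of reach is approached as far as the arm can. A call with a gripper value outside its range is refused whole. The fingers move at their own pace and stop on an object; the grip force is fixed at half the most. Time passes only in rows, so rows that repeat a pose let the fingers close. It gives the time, the measured TCP pose, the force, the opening and the grip force at its end, in the units of the state.
- sense(): the state, without advancing time (a new reading comes with each control period).
- camera(name): name is "side" or "top" or "wrist"; returns a dict with "frame" (400x640x3 uint8, red, green, blue), "range_z" (400x640 float32, mm along the optical axis (not along the pixel's ray), 0 where there is no reading), "fx", "fy", "cx", "cy" (pixels), "cam_to_world" (4x4, takes a point from camera to world coordinates). Camera axes: x right, y down, z forward; pixel columns grow to the right and rows downward; lengths in mm; the calibration is good to about 2 mm. A picture is of the moment at which its call begins.
- close_job(): hands the job in; it is judged then, once.
Trained networks look in a picture, given as the dict that the camera call returned (one of the last four; its "shot" number tells which), for a name from the list of things; names that differ only in an ending like _2 or _b are one class to them, and where a whole thing is asked for, a point or a joint stands for the part that bears it (a point fixed in the world has none). Each returns a list of dicts, best first, with "conf" (0 to 1); they miss things now and then, are a little off and sometimes report something else, mostly with a low value. They report only what shows in the picture. A call takes as long as a camera call.
- outline_of(thing, picture): "pixels" (400x640 bool, what is visible of it) and "box" ([left, top, right, bottom] in pixels, round what is visible of it).
The state is a dict: "time_s": time; "qpos": joint angles; "dq": joint speeds; "tau": joint torques, N m; "position": TCP position; "ee_rot": TCP orientation; "force": force on the tool from outside, world axes, zero at the start; "ft_torque": the same for the moment, N m; "finger_gap": finger opening in mm; "finger_force": force on a finger pad.
Only numpy, scipy, OpenCV 4.12 (cv2) and the standard library are available. Lean on these libraries where they do the work, as an engineer would, in place of code of your own. Each camera call takes 0.05 s, during which the arm holds its last target. There are 200 camera calls.

## Working session

There is one attempt and no reset: what is moved stays moved. The work goes in short steps, Python scripts to look and compute and a tool call to move; the robot and the scene stay as the last step left them, time stands still between calls to the robot, and variables do not carry over. Pictures are saved under pics/ and viewed, at most 10 in all, crops included, and the job is handed in when it is done.

Besides the shell and the picture viewer there is one more tool, called after ">>>" by a JSON object that holds its "api" and its "payload". arm_command: Moves the arm, as the interface text tells. Its arguments: {"type":"object","properties":{"motion":{"type":"array","items":{"type":"object","properties":{"fingers":{"type":"number"},"tx":{"type":"number"},"ty":{"type":"number"},"tz":{"type":"number"},"rx":{"type":"number"},"ry":{"type":"number"},"rz":{"type":"number"}}}}},"required":["motion"]}

```bash
mkdir -p pics; cat > h.py <<'E'
from cell import *
import numpy as np, cv2
from scipy.spatial.transform import Rotation as R
def pts(p,m=None):
    z=p["range_z"]; v,u=np.nonzero((z>0)&(m if m is not None else True)); d=z[v,u]
    c=np.c_[(u-p["cx"])/p["fx"]*d,(v-p["cy"])/p["fy"]*d,d,np.ones(len(d))]
    return (c@np.array(p["cam_to_world"]).T)[:,:3]
def save(n,*ps): cv2.imwrite(n,np.vstack(ps)[:,:,::-1])
E
python3 - <<'E'
from h import *
s=sense();print(s)
P={n:camera(n) for n in("side","top","wrist")}
for n,p in P.items():
    cv2.imwrite(f"pics/{n}.png",p["frame"][:,:,::-1])
    print(n,np.round(p["cam_to_world"],2).tolist(),p["fx"],p["shot"])
    for t in("wedge","wedge_grip","riser","stapler","masking_tape","yellow_notes"):
        for o in outline_of(t,p)[:2]:
            q=pts(p,o["pixels"]); 
            print(n,t,round(o["conf"],2),o["box"],len(q), np.round(np.percentile(q,[2,50,98],axis=0)).tolist() if len(q) else "")
a=np.hstack([cv2.resize(P["side"]["frame"],(400,250)),cv2.resize(P["wrist"]["frame"],(400,250))])
b=cv2.resize(P["top"]["frame"],(560,350)); b=np.pad(b,((0,0),(0,240),(0,0)))
save("pics/a.png",a,b)
E
```

```text
{'time_s': 0.0, 'qpos': array([-1.15261202,  0.33288412, -0.06469635,  1.46095363,  0.02159612,
        1.34991158, -0.08845324]), 'dq': array([-0.00060283,  0.00130403,  0.00089941,  0.00087114,  0.00049442,
       -0.00101979,  0.0020991 ]), 'tau': array([-1.86927246e-04, -6.25446939e+01,  4.87670582e-02, -3.91613030e+01,
        1.61923125e-02,  9.98746022e-03,  1.07125641e-05]), 'position': array([266.49736391, 564.90882116, 230.50240391]), 'ee_rot': array([-1.27365501e-04,  2.18581167e-01,  9.75818497e-01, -7.19475904e-04]), 'force': array([ 0.13024266,  0.106019  , -0.21760197]), 'ft_torque': array([ 0.01295351,  0.01021042, -0.03059231]), 'finger_force': 0.0, 'finger_gap': 85.81769888628003}
side [[0.49, 0.51, -0.71, 1220.66], [0.87, -0.3, 0.39, -371.18], [-0.01, -0.81, -0.59, 700.87], [0.0, 0.0, 0.0, 1.0]] 498.7557168147797 1
side wedge 0.83 [301.7, 196.9, 360.5, 222.9] 713 [[387.0, 30.0, 1.0], [445.0, 90.0, 7.0], [472.0, 128.0, 61.0]]
side wedge_grip 0.96 [300.9, 200.1, 355.6, 225.5] 802 [[385.0, 28.0, -1.0], [441.0, 87.0, 7.0], [471.0, 129.0, 60.0]]
side riser 0.62 [104.0, 
[... 1218 characters left out ...]
331.8, 243.8] 662 [[385.0, 25.0, -1.0], [429.0, 83.0, 7.0], [464.0, 128.0, 60.0]]
top masking_tape 0.56 [261.6, 156.5, 298.2, 186.0] 672 [[499.0, 182.0, -2.0], [540.0, 229.0, 19.0], [591.0, 276.0, 24.0]]
top yellow_notes 0.78 [218.1, 196.6, 258.3, 227.2] 817 [[354.0, 225.0, -1.0], [388.0, 261.0, 10.0], [429.0, 301.0, 15.0]]
wrist [[0.43, 0.86, 0.29, 193.24], [0.9, -0.4, -0.14, 598.96], [-0.0, 0.32, -0.95, 372.92], [0.0, 0.0, 0.0, 1.0]] 357.33167773451845 3
wrist stapler 0.68 [193.8, 371.7, 235.1, 400.0] 618 [[449.0, 314.0, 3.0], [468.0, 327.0, 7.0], [500.0, 335.0, 32.0]]
wrist yellow_notes 0.59 [93.6, 326.3, 136.5, 349.0] 138 [[232.0, 227.0, 1.0], [358.0, 245.0, 11.0], [361.0, 519.0, 289.0]]
```

View pics/a.png

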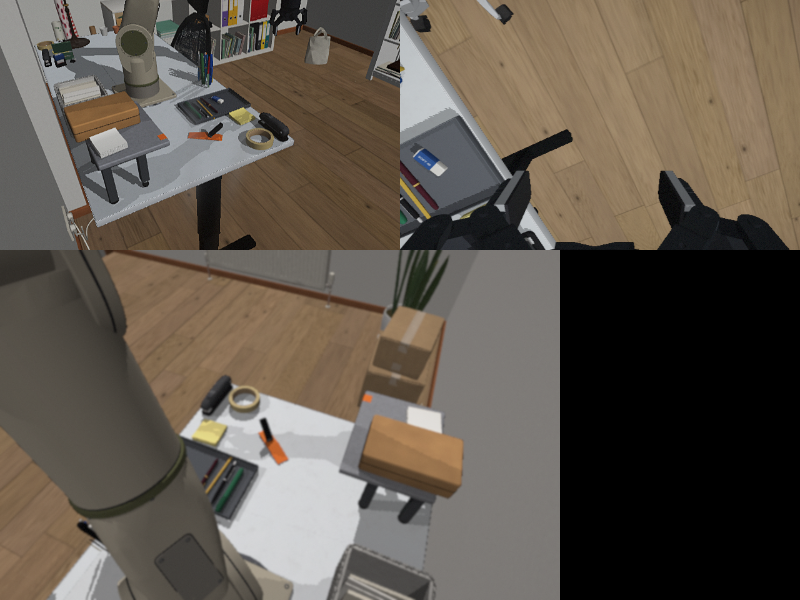

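The picture shows the orange wedge at side (330,210), with its black handle leaning toward the robot's left. The riser is at side (190,235), with its orange mark at side (258,218). Next I fit the poses.

```bash
python3 - <<'E'
from h import *
for n in("side","top"):
    p=camera(n); f=p["frame"]; hsv=cv2.cvtColor(f,cv2.COLOR_RGB2HSV)
    org=(hsv[:,:,0]<14)&(hsv[:,:,1]>190)&(hsv[:,:,2]>120)
    q=pts(p,org)
    w=q[(q[:,2]<20)&(q[:,2]>-10)&(q[:,1]>0)&(q[:,1]<160)&(q[:,0]>350)&(q[:,0]<500)]
    r=cv2.minAreaRect(w[:,:2].astype(np.float32)); print(n,"wedge rect",r,cv2.boxPoints(r).round(1).tolist(),len(w))
    m=q[(q[:,2]>120)&(q[:,2]<200)&(q[:,1]>-200)&(q[:,1]<-80)]; print("mark",m.mean(0),len(m),np.ptp(m,axis=0))
    a=pts(p)
    h=a[(a[:,0]>350)&(a[:,0]<500)&(a[:,1]>0)&(a[:,1]<160)&(a[:,2]>14)&(a[:,2]<75)]
    for lo in(14,24,34,44,54): 
        k=h[(h[:,2]>=lo)&(h[:,2]<lo+10)]; print(" handle",lo,len(k),k.mean(0).round(1) if len(k) else "")
    b=a[(a[:,2]>160)&(a[:,2]<172)&(a[:,0]>280)&(a[:,0]<640)&(a[:,1]<-100)&(a[:,1]>-420)]
    r=cv2.minAreaRect(b[:,:2].astype(np.float32)); print("board",r,len(b),b[:,2].mean()); print(cv2.boxPoints(r).round(1).tolist())
    # leg points
    l=a[(a[:,2]>15)&(a[:,2]<140)&(a[:,0]>280)&(a[:,0]<640)&(a[:,1]<-100)&(a[:,1]>-420)]
    for lo in (15,40,80,120):
        k=l[(l[:,2]>=lo)&(l[:,2]<lo+15)]; print(" leg",lo,len(k))
    c=f[150:270,260:360] if n=="top" else f[120:240,100:480]
    cv2.imwrite(f"pics/c_{n}.png",cv2.resize(c,None,fx=2 if n=="side" else 2.6,fy=2 if n=="side" else 2.6)[:,:,::-1])
    # yaw from wedge lines
    d=a[(abs(a[:,2])<8)&(a[:,0]>400)&(a[:,0]<600)&(a[:,1]>0)&(a[:,1]<200)]; print("desk z",np.median(d[:,2]))
A=[cv2.imread("pics/c_side.png"),cv2.imread("pics/c_top.png")]
A[1]=np.pad(A[1],((0,0),(0,760-A[1].shape[1]),(0,0)));cv2.imwrite("pics/c.png",np.vstack(A))
E
```

```text
side wedge rect ((444.0557861328125, 94.43798065185547), (78.51873016357422, 32.21818161010742), 52.80149459838867) [[407.5, 72.9000015258789], [433.20001220703125, 53.400001525878906], [480.6000061035156, 116.0], [455.0, 135.39999389648438]] 214
mark [ 555.68929871 -134.02754924  166.69540967] 77 [25.22099835 19.29703315  4.57078982]
 handle 14 36 [446.2  90.6  18.9]
 handle 24 41 [450.7  96.9  28.8]
 handle 34 45 [456.5 104.   39.1]
 handle 44 41 [461.7 111.1  49.3]
 handle 54 51 [465.1 119.1  59.2]
board ((459.85882568359375, -237.36734008789062), (259.5499267578125, 224.54324340820312), 1.4381999969482422) 4521 165.68303100539208
[[327.29998779296875, -128.39999389648438], [332.8999938964844, -352.8999938964844], [592.4000244140625, -346.29998779296875], [586.7999877929688, -121.9000015258789]]
 leg 15 170
 leg 40 200
 leg 80 201
 leg 120 245
desk z -0.04519050733665608
top wedge rect ((422.6122741699219, 75.9650650024414), (109.77153778076172, 26.573205947875977), 53.132286071777344) [[379.1000061035156, 40.0], [400.29998779296875, 24.100000381469727], [466.20001220703125, 111.9000015258789], [444.8999938964844, 127.80000305175781]] 261
mark [ 552.55836176 -131.68066904  165.5445961 ] 26 [11.00317271 13.8198789   3.18310274]
 handle 14 45 [435.9  91.6  18.9]
 handle 24 42 [441.  99.  29.]
 handle 34 45 [446.3 105.7  38.9]
 handle 44 46 [451.2 112.8  49.2]
 handle 54 42 [457.3 118.6  58.9]
board ((454.0483703613281, -236.482421875), (261.9631652832031, 221.66244506835938), 1.3790819644927979) 3842 164.50448774883597
[[320.3999938964844, -128.8000030517578], [325.79998779296875, -350.3999938964844], [587.7000122070312, -344.1000061035156], [582.2999877929688, -122.5]]
 leg 15 99
 leg 40 109
 leg 80 121
 leg 120 18
desk z -1.6516655428514468
```

View pics/c.png

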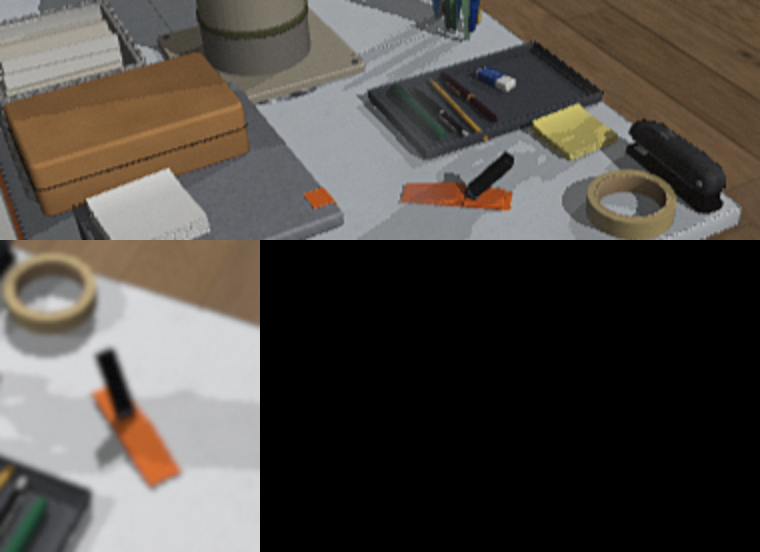

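The crops show the wedge with its thin end toward the robot and its rear (handle) end toward the tape at wedge yaw of about -127°. The tape is behind it. I'll move above it for a wrist view.

```bash
cat >> h.py <<'E'
def toolR(yaw,tilt):  # wedge yaw, lean (rad); option A
    wx=np.array([np.cos(yaw),np.sin(yaw),0]); wy=np.array([-wx[1],wx[0],0]); Z=np.array([0,0,1.])
    z=np.sin(tilt)*wx-np.cos(tilt)*Z; return np.c_[np.cross(wy,z),wy,z]
def cur():
    s=sense(); q=s["ee_rot"]; return s,np.array(s["position"]),R.from_quat(np.r_[q[1:],q[0]]).as_matrix()
def delta(p,Rm):
    s,c,C=cur(); t=C.T@(np.array(p)-c); r=R.from_matrix(C.T@Rm).as_rotvec(degrees=True)
    print("t(m)",np.round(t/1000,4),"r(deg)",np.round(r,2),"n",np.linalg.norm(t)/50,np.linalg.norm(r)/8.59)
E
python3 - <<'E'
from h import *
delta([466,128,290],toolR(np.radians(-127),0))
E
```

```text
t(m) [-0.3669 -0.3104 -0.0587] r(deg) [  0.    -0.   101.75] n 9.683143887992806 11.844819566336671
```

>>> {"api": "arm_command", "payload": {"motion": [{"tx": -0.367,"ty": -0.31,"tz": -0.059,"rz": 101.7},{"tx": -0.367,"ty": -0.31,"tz": -0.059,"rz": 101.7},{"tx": -0.367,"ty": -0.31,"tz": -0.059,"rz": 101.7},{"tx": -0.367,"ty": -0.31,"tz": -0.059,"rz": 101.7},{"tx": -0.367,"ty": -0.31,"tz": -0.059,"rz": 101.7},{"tx": -0.367,"ty": -0.31,"tz": -0.059,"rz": 101.7},{"tx": -0.367,"ty": -0.31,"tz": -0.059,"rz": 101.7},{"tx": -0.367,"ty": -0.31,"tz": -0.059,"rz": 101.7},{"tx": -0.367,"ty": -0.31,"tz": -0.059,"rz": 101.7},{"tx": -0.367,"ty": -0.31,"tz": -0.059,"rz": 101.7}]}}

```text
schema error: expected keys fingers, tx, ty, tz, rx, ry, rz
```

```bash
python3 - <<'E'
from h import *
delta([466,128,290],toolR(np.radians(-127),0)); print(sense()["qpos"].round(2),sense()["time_s"])
E
```

```text
t(m) [-0.3669 -0.3104 -0.0587] r(deg) [  0.    -0.   101.75] n 9.683143887992806 11.844819566336671
[-1.15  0.33 -0.06  1.46  0.02  1.35 -0.09] 1.15
```

>>> {"api": "arm_command", "payload": {"motion": [{"fingers": 0,"tx": -0.367,"ty": -0.31,"tz": -0.059,"rx": 0,"ry": 0,"rz": 101.7},{"fingers": 0,"tx": -0.367,"ty": -0.31,"tz": -0.059,"rx": 0,"ry": 0,"rz": 101.7},{"fingers": 0,"tx": -0.367,"ty": -0.31,"tz": -0.059,"rx": 0,"ry": 0,"rz": 101.7},{"fingers": 0,"tx": -0.367,"ty": -0.31,"tz": -0.059,"rx": 0,"ry": 0,"rz": 101.7},{"fingers": 0,"tx": -0.367,"ty": -0.31,"tz": -0.059,"rx": 0,"ry": 0,"rz": 101.7},{"fingers": 0,"tx": -0.367,"ty": -0.31,"tz": -0.059,"rx": 0,"ry": 0,"rz": 101.7},{"fingers": 0,"tx": -0.367,"ty": -0.31,"tz": -0.059,"rx": 0,"ry": 0,"rz": 101.7},{"fingers": 0,"tx": -0.367,"ty": -0.31,"tz": -0.059,"rx": 0,"ry": 0,"rz": 101.7},{"fingers": 0,"tx": -0.367,"ty": -0.31,"tz": -0.059,"rx": 0,"ry": 0,"rz": 101.7},{"fingers": 0,"tx": -0.367,"ty": -0.31,"tz": -0.059,"rx": 0,"ry": 0,"rz": 101.7}]}}

```text
time_s: 2.15
position: [467.4, 124.7, 291.2]
ee_rot: [0.0, 0.828, 0.561, 0.001]
force: [1.0, -0.1, 1.0]
finger_gap: 85.6
finger_force: 0.0
```

```bash
python3 - <<'E'
from h import *
delta([466,128,290],toolR(np.radians(-127),0)); print(sense()["qpos"].round(2),sense()["time_s"])
E
```

```text
t(m) [ 0.0025 -0.0025  0.0012] r(deg) [ 0.05 -0.06 15.27] n 0.0748520725832546 1.7773653945910681
[-0.72 -0.03  0.36  1.74  0.01  1.42 -0.74] 2.15
```

```bash
python3 - <<'E'
from h import *
p=camera("wrist"); f=p["frame"]; hsv=cv2.cvtColor(f,cv2.COLOR_RGB2HSV)
cv2.imwrite("pics/w1.png",f[:,:,::-1])
org=(hsv[:,:,0]<14)&(hsv[:,:,1]>190)&(hsv[:,:,2]>100)
q=pts(p,org); w=q[(q[:,2]<20)&(q[:,2]>-10)]
r=cv2.minAreaRect(w[:,:2].astype(np.float32)); print(r,len(w)); print(cv2.boxPoints(r).round(1).tolist())
a=pts(p); b=a[(abs(a[:,0]-450)<60)&(abs(a[:,1]-90)<60)&(a[:,2]>15)&(a[:,2]<72)]
for lo in range(15,70,10):
    k=b[(b[:,2]>=lo)&(b[:,2]<lo+10)]; print(lo,len(k),k.mean(0).round(1) if len(k) else"")
for o in outline_of("wedge",p)[:2]: print(o["conf"],o["box"])
print("desk",np.median(a[(abs(a[:,2])<10),2]))
E
```

```text
((427.9360656738281, 77.74864196777344), (123.98260498046875, 31.567195892333984), 52.44802474975586) 268
[[377.6000061035156, 38.20000076293945], [402.70001220703125, 19.0], [478.20001220703125, 117.30000305175781], [453.20001220703125, 136.5]]
15 80 [437.9  91.3  19.8]
25 77 [443.   98.2  30. ]
35 88 [448.3 104.8  40. ]
45 97 [453.5 112.1  50.2]
55 283 [462.2 122.5  60.4]
65 2 [459.2 124.4  65.1]
0.9 [271.7, 149.1, 321.9, 247.3]
0.41 [300.3, 1.1, 394.2, 86.2]
desk 0.12654785856551598
```

View pics/w1.png

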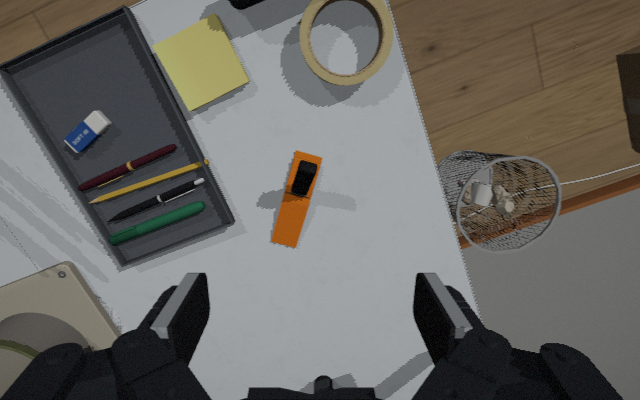

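The wrist view shows the wedge whole at (272–322, 149–247), with the handle at (304,178). The rectangle fit gives 124 x 31.6 mm, so it is reliable. The grip point is (456,115,45) and the yaw is -127.5°.

```bash
python3 - <<'E'
from h import *
Rm=toolR(np.radians(-127.5),0.70); g=np.array([456.3,114.6,45])
delta(g+19*Rm[:,2]-110*Rm[:,2],Rm)
E
```

```text
t(m) [0.0438 0.0075 0.1768] r(deg) [  5.54 -39.92  14.89] n 3.645795382882499 5.001636771665717
```

>>> {"api": "arm_command", "payload": {"motion": [{"fingers": 0,"tx": 0.0438,"ty": 0.0075,"tz": 0.1768,"rx": 5.54,"ry": -39.92,"rz": 14.89},{"fingers": 0,"tx": 0.0438,"ty": 0.0075,"tz": 0.1768,"rx": 5.54,"ry": -39.92,"rz": 14.89},{"fingers": 0,"tx": 0.0438,"ty": 0.0075,"tz": 0.1768,"rx": 5.54,"ry": -39.92,"rz": 14.89},{"fingers": 0,"tx": 0.0438,"ty": 0.0075,"tz": 0.1768,"rx": 5.54,"ry": -39.92,"rz": 14.89},{"fingers": 0,"tx": 0.0438,"ty": 0.0075,"tz": 0.1768,"rx": 5.54,"ry": -39.92,"rz": 14.89},{"fingers": 0,"tx": 0.0438,"ty": 0.0075,"tz": 0.1768,"rx": 5.54,"ry": -39.92,"rz": 14.89},{"fingers": 0,"tx": 0.0438,"ty": 0.0075,"tz": 0.1768,"rx": 5.54,"ry": -39.92,"rz": 14.89},{"fingers": 0,"tx": 0.0438,"ty": 0.0075,"tz": 0.1768,"rx": 5.54,"ry": -39.92,"rz": 14.89},{"fingers": 0,"tx": 0.0438,"ty": 0.0075,"tz": 0.1768,"rx": 5.54,"ry": -39.92,"rz": 14.89}]}}

```text
time_s: 3.15
position: [489.8, 166.2, 115.8]
ee_rot: [0.152, 0.841, 0.421, -0.305]
force: [-0.7, 0.1, -0.4]
finger_gap: 85.4
finger_force: 0.0
```

```bash
python3 - <<'E'
from h import *
Rm=toolR(np.radians(-127.5),0.70); g=np.array([456.3,114.6,45])
delta(g+19*Rm[:,2],Rm); s=sense(); print(s["force"],s["qpos"].round(2))
p=camera("wrist"); cv2.imwrite("pics/w2.png",p["frame"][:,:,::-1])
E
```

```text
t(m) [-0.0018  0.004   0.1126] r(deg) [ 0.41 -0.25  0.57] n 2.2543950073106287 0.08680329965013239
[-0.73353706  0.10946376 -0.41096596] [-0.8   0.69  0.35  1.42  0.08  1.7  -1.11]
```

View pics/w2.png

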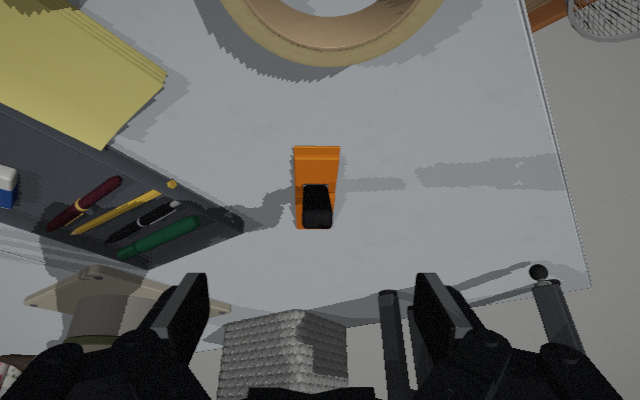

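The handle at (317,205) is centred between the fingers (mid 312–320). The black ball foot shows at (538,271). I'll advance along the tool axis.

>>> {"api": "arm_command", "payload": {"motion": [{"fingers": 0,"tx": -0.001,"ty": 0.002,"tz": 0.04,"rx": 0.4,"ry": -0.2,"rz": 0.5},{"fingers": 0,"tx": -0.002,"ty": 0.003,"tz": 0.075,"rx": 0.4,"ry": -0.2,"rz": 0.5},{"fingers": 0,"tx": -0.002,"ty": 0.004,"tz": 0.1,"rx": 0.4,"ry": -0.2,"rz": 0.5},{"fingers": 0,"tx": -0.002,"ty": 0.004,"tz": 0.112,"rx": 0.4,"ry": -0.2,"rz": 0.5},{"fingers": 0,"tx": -0.002,"ty": 0.004,"tz": 0.112,"rx": 0.4,"ry": -0.2,"rz": 0.5},{"fingers": 0,"tx": -0.002,"ty": 0.004,"tz": 0.112,"rx": 0.4,"ry": -0.2,"rz": 0.5}]}}

```text
time_s: 3.8
position: [449.0, 106.0, 30.3]
ee_rot: [0.152, 0.842, 0.416, -0.308]
force: [0.3, 0.3, 0.6]
finger_gap: 85.3
finger_force: 0.0
```

```bash
python3 - <<'E'
from h import *
Rm=toolR(np.radians(-127.5),0.70); g=np.array([456.3,114.6,45])
delta(g+19*Rm[:,2],Rm); s=sense(); print(s["force"],s["position"],s["qpos"].round(2))
p=camera("wrist"); cv2.imwrite("pics/w3.png",p["frame"][:,:,::-1])
E
```

```text
t(m) [-0.0008  0.0006  0.0005] r(deg) [0.04 0.12 0.12] n 0.02276482504273346 0.02082628562445718
[0.32757332 0.27278911 0.56183285] [449.0078322  106.00922629  30.34186499] [-0.78  0.69  0.35  1.64  0.09  1.48 -1.12]
```

View pics/w3.png

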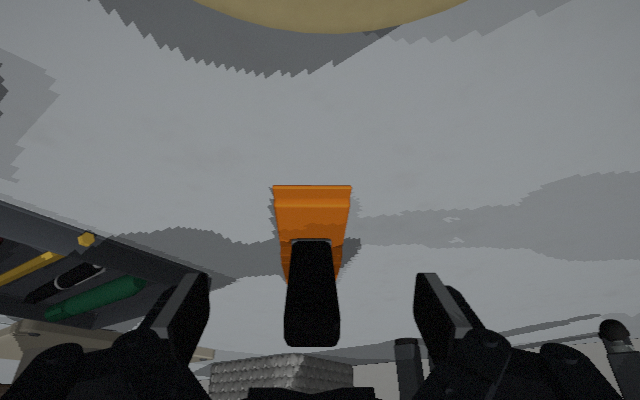

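The handle is centred between the pads at (312,290). I'll close the fingers.

>>> {"api": "arm_command", "payload": {"motion": [{"fingers": 1,"tx": 0,"ty": 0,"tz": 0,"rx": 0,"ry": 0,"rz": 0},{"fingers": 1,"tx": 0,"ty": 0,"tz": 0,"rx": 0,"ry": 0,"rz": 0},{"fingers": 1,"tx": 0,"ty": 0,"tz": 0,"rx": 0,"ry": 0,"rz": 0},{"fingers": 1,"tx": 0,"ty": 0,"tz": 0,"rx": 0,"ry": 0,"rz": 0},{"fingers": 1,"tx": 0,"ty": 0,"tz": 0,"rx": 0,"ry": 0,"rz": 0},{"fingers": 1,"tx": 0,"ty": 0,"tz": 0,"rx": 0,"ry": 0,"rz": 0},{"fingers": 1,"tx": 0,"ty": 0,"tz": 0,"rx": 0,"ry": 0,"rz": 0},{"fingers": 1,"tx": 0,"ty": 0,"tz": 0,"rx": 0,"ry": 0,"rz": 0}]}}

```text
time_s: 4.65
position: [448.1, 105.1, 29.3]
ee_rot: [0.152, 0.841, 0.416, -0.31]
force: [-0.3, 1.2, 2.0]
finger_gap: 19.1
finger_force: 58.4
```

>>> {"api": "arm_command", "payload": {"motion": [{"fingers": 1,"tx": -0.0193,"ty": 0,"tz": -0.023,"rx": 0,"ry": 0,"rz": 0},{"fingers": 1,"tx": -0.0193,"ty": 0,"tz": -0.023,"rx": 0,"ry": 0,"rz": 0},{"fingers": 1,"tx": -0.0193,"ty": 0,"tz": -0.023,"rx": 0,"ry": 0,"rz": 0}]}}

```text
time_s: 4.95
position: [448.4, 105.4, 59.2]
ee_rot: [0.152, 0.842, 0.416, -0.309]
force: [0.4, -0.1, -2.5]
finger_gap: 19.1
finger_force: 59.1
```

```bash
python3 - <<'E'
from h import *
s=sense(); print(s["force"],s["finger_gap"],s["position"])
for n in("side","top"):
    p=camera(n); a=pts(p); 
    if n=="side": np.save("side.npy",a); cv2.imwrite("pics/s2.png",cv2.resize(p["frame"][120:330,90:380],None,fx=2.7,fy=2.7)[:,:,::-1])
    b=a[(abs(a[:,2]-165.5)<4)&(a[:,0]>300)&(a[:,0]<620)&(a[:,1]<-100)]
    # front edge: max y per x bin ; right edge: max x per y bin
    e=np.array([[x,np.percentile(b[abs(b[:,0]-x)<5][:,1],97)] for x in range(350,575,10) if (abs(b[:,0]-x)<5).sum()>8])
    k=np.polyfit(e[:,0],e[:,1],1); print(n,"front slope deg",np.degrees(np.arctan(k[0])),"y at 557",np.polyval(k,557),"res",np.std(e[:,1]-np.polyval(k,e[:,0])))
    e=np.array([[y,np.percentile(b[abs(b[:,1]-y)<5][:,0],97)] for y in range(-310,-135,10) if (abs(b[:,1]-y)<5).sum()>5])
    k=np.polyfit(e[:,0],e[:,1],1); print(" right slope deg",np.degrees(np.arctan(k[0])),"x at -225",np.polyval(k,-225),np.std(e[:,1]-np.polyval(k,e[:,0])))
    l=a[(a[:,2]>15)&(a[:,2]<140)&(a[:,0]>320)&(a[:,0]<600)&(a[:,1]<-130)&(a[:,1]>-330)]
    for lo in range(15,135,20):
        k=l[(l[:,2]>=lo)&(l[:,2]<lo+20)]
        for x0,x1 in((330,420),(500,600)):
            for y0,y1 in((-240,-170),(-330,-240)):
                m=k[(k[:,0]>x0)&(k[:,0]<x1)&(k[:,1]>y0)&(k[:,1]<y1)]
                if len(m)>4: print(" leg",lo,len(m),np.percentile(m[:,:2],[3,97],axis=0).round(0).tolist())
E
```

```text
[ 0.4195436  -0.0962113  -2.54304141] 19.08139189170178 [448.43156646 105.38823141  59.177923  ]
side front slope deg -0.3266310758926857 y at 557 -129.73784762753667 res 1.0331792372343889
 right slope deg -1.8372332948497165 x at -225 585.3128497195398 0.5189048058905151
 leg 15 32 [[353.0, -319.0], [373.0, -312.0]]
 leg 15 65 [[555.0, -212.0], [566.0, -195.0]]
 leg 15 114 [[557.0, -315.0], [571.0, -292.0]]
 leg 35 27 [[351.0, -319.0], [372.0, -314.0]]
 leg 35 115 [[549.0, -215.0], [569.0, -192.0]]
 leg 35 129 [[556.0, -315.0], [571.0, -292.0]]
 leg 55 15 [[352.0, -319.0], [371.0, -317.0]]
 leg 55 131 [[549.0, -215.0], [570.0, -192.0]]
 leg 55 129 [[555.0, -315.0], [571.0, -292.0]]
 leg 75 130 [[548.0, -215.0], [569.0, -192.0]]
 leg 75 138 [[554.0, -315.0], [571.0, -292.0]]
 leg 95 139 [[549.0, -215.0], [569.0, -192.0]]
 leg 95 136 [[559.0, -315.0], [571.0, -292.0]]
 leg 115 144 [[559.0, -232.0], [569.0, -192.0]]
 leg 115 172 [[562.0, -315.0], [571.0, -250.0]]
top front slope deg 0.17474617972148832 y at 557 -128.20489887908516 res 1.0738683261109625
 right slope deg -3.9673936025248215 x at -225 578.0683650006431 2.0915944378124616
 leg 15 60 [[340.0, -219.0], [355.0, -196.0]]
 leg 15 77 [[343.0, -318.0], [363.0, -295.0]]
 leg 35 61 [[341.0, -219.0], [354.0, -196.0]]
 leg 35 79 [[343.0, -318.0], [362.0, -295.0]]
 leg 55 66 [[341.0, -219.0], [356.0, -196.0]]
 leg 55 84 [[343.0, -318.0], [362.0, -295.0]]
 leg 75 66 [[341.0, -218.0], [354.0, -196.0]]
 leg 75 91 [[343.0, -318.0], [362.0, -295.0]]
 leg 95 75 [[341.0, -218.0], [346.0, -196.0]]
 leg 95 85 [[343.0, -318.0], [353.0, -296.0]]
 leg 115 25 [[341.0, -218.0], [343.0, -198.0]]
 leg 115 28 [[343.0, -318.0], [345.0, -297.0]]
```

View pics/s2.png

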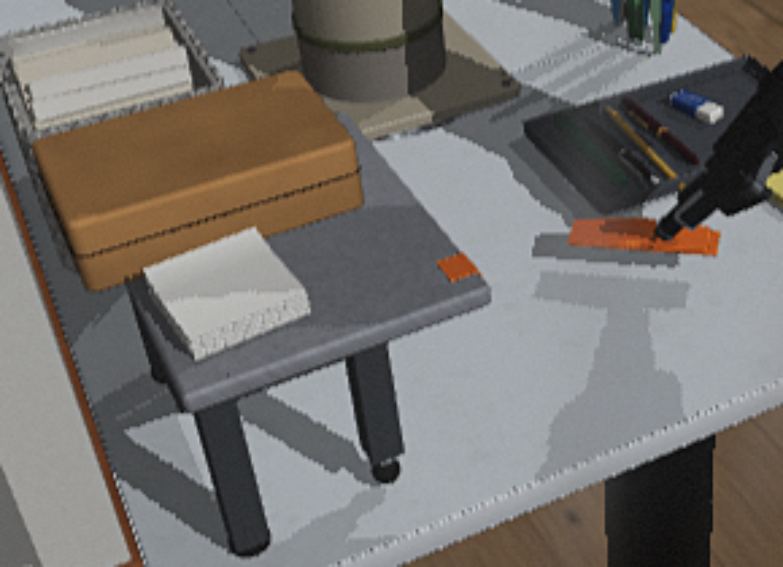

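The side view shows the wedge held clear of the desk at (645,235). The short foot's ball is at (386,468), and its leg centre is about (555.5,-203.5). The riser yaw is about 1.1°. I'll stage in front of the riser.

```bash
python3 - <<'E'
from h import *
Rm=toolR(np.radians(-88.9),0.70); g=np.array([551.6,0,0])
t=g+19*Rm[:,2]; t[2]=45; print(t); delta(t,Rm)
E
```

```text
[551.83497931 -12.23788035  45.        ]
t(m) [-0.0143  0.154   0.0295] r(deg) [-24.96   0.26 -29.32] n 3.148324366750824 4.482490354618984
```

>>> {"api": "arm_command", "payload": {"motion": [{"fingers": 1,"tx": -0.0143,"ty": 0.154,"tz": 0.0295,"rx": -24.96,"ry": 0.26,"rz": -29.32},{"fingers": 1,"tx": -0.0143,"ty": 0.154,"tz": 0.0295,"rx": -24.96,"ry": 0.26,"rz": -29.32},{"fingers": 1,"tx": -0.0143,"ty": 0.154,"tz": 0.0295,"rx": -24.96,"ry": 0.26,"rz": -29.32},{"fingers": 1,"tx": -0.0143,"ty": 0.154,"tz": 0.0295,"rx": -24.96,"ry": 0.26,"rz": -29.32},{"fingers": 1,"tx": -0.0143,"ty": 0.154,"tz": 0.0295,"rx": -24.96,"ry": 0.26,"rz": -29.32},{"fingers": 1,"tx": -0.0143,"ty": 0.154,"tz": 0.0295,"rx": -24.96,"ry": 0.26,"rz": -29.32},{"fingers": 1,"tx": -0.0143,"ty": 0.154,"tz": 0.0295,"rx": -24.96,"ry": 0.26,"rz": -29.32},{"fingers": 1,"tx": -0.0143,"ty": 0.154,"tz": 0.0295,"rx": -24.96,"ry": 0.26,"rz": -29.32},{"fingers": 1,"tx": -0.0143,"ty": 0.154,"tz": 0.0295,"rx": -24.96,"ry": 0.26,"rz": -29.32},{"fingers": 1,"tx": -0.0143,"ty": 0.154,"tz": 0.0295,"rx": -24.96,"ry": 0.26,"rz": -29.32}]}}

```text
time_s: 6.05
position: [552.5, -12.2, 45.8]
ee_rot: [0.245, 0.658, 0.67, -0.24]
force: [-0.2, -0.5, -1.2]
finger_gap: 19.0
finger_force: 59.6
```

```bash
cat > chk.py <<'E'
from h import *
s=sense(); print(s["time_s"],s["force"].round(2),s["ft_torque"].round(2),s["position"].round(1),s["qpos"].round(2),s["finger_gap"])
Rm=toolR(np.radians(-88.9),0.70); g=np.array([551.6,0,0]); t=g+19*Rm[:,2]; t[2]=29.5; delta(t,Rm)
for n in("side","top"):
    p=camera(n); f=p["frame"]; hsv=cv2.cvtColor(f,cv2.COLOR_RGB2HSV)
    org=(hsv[:,:,0]<14)&(hsv[:,:,1]>190)&(hsv[:,:,2]>90)
    q=pts(p,org); w=q[(q[:,2]<40)&(q[:,2]>-10)&(q[:,0]>480)&(q[:,0]<620)&(q[:,1]<100)&(q[:,1]>-260)]
    if len(w)>10:
        r=cv2.minAreaRect(w[:,:2].astype(np.float32)); print(n,r,len(w),cv2.boxPoints(r).round(0).tolist(),w[:,2].min(),w[:,2].max())
    if n=="side": fs=f
E
python3 chk.py
```

```text
6.05 [-0.23 -0.55 -1.22] [ 1.01 -0.01  0.04] [552.5 -12.2  45.8] [-0.73  0.56  0.36  1.81  0.51  1.14 -0.67] 19.0235745680973
t(m) [ 0.0105 -0.0007  0.0124] r(deg) [ 0.01  0.01 -0.07] n 0.32544670712704593 0.007785664548641592
side ((553.5399169921875, -46.4034309387207), (36.21464920043945, 123.92279815673828), 0.011565042659640312) 253 [[535.0, 16.0], [535.0, -108.0], [572.0, -108.0], [572.0, 16.0]] 14.176276038822948 25.918936533855003
top ((546.8303833007812, -47.95627975463867), (27.727787017822266, 109.99626922607422), 4.360909938812256) 228 [[529.0, 6.0], [537.0, -104.0], [565.0, -102.0], [556.0, 8.0]] 15.421893528900682 27.331862490049843
```

>>> {"api": "arm_command", "payload": {"motion": [{"fingers": 1,"tx": 0.0051,"ty": 0,"tz": 0.0061,"rx": 0,"ry": 0,"rz": 0},{"fingers": 1,"tx": 0.009,"ty": 0,"tz": 0.0107,"rx": 0,"ry": 0,"rz": 0},{"fingers": 1,"tx": 0.0097,"ty": 0,"tz": 0.0115,"rx": 0,"ry": 0,"rz": 0},{"fingers": 1,"tx": 0.0097,"ty": 0,"tz": 0.0115,"rx": 0,"ry": 0,"rz": 0}]}}

```text
time_s: 6.55
position: [552.1, -12.3, 30.4]
ee_rot: [0.245, 0.658, 0.671, -0.24]
force: [-0.1, -0.1, -1.9]
finger_gap: 19.2
finger_force: 59.7
```

```bash
python3 - <<'E'
from h import *
s=sense(); print(s["time_s"],s["force"].round(2),s["ft_torque"].round(2),s["position"].round(1))
E
```

```text
6.55 [-0.07 -0.13 -1.9 ] [0.95 0.03 0.01] [552.1 -12.3  30.4]
```

Not touching the desk yet; I'll lower it in 0.5 mm steps.

>>> {"api": "arm_command", "payload": {"motion": [{"fingers": 1,"tx": 0.0003,"ty": 0,"tz": 0.0004,"rx": 0,"ry": 0,"rz": 0},{"fingers": 1,"tx": 0.0006,"ty": 0,"tz": 0.0008,"rx": 0,"ry": 0,"rz": 0},{"fingers": 1,"tx": 0.0006,"ty": 0,"tz": 0.0008,"rx": 0,"ry": 0,"rz": 0}]}}

```text
time_s: 6.85
position: [552.4, -12.2, 29.9]
ee_rot: [0.245, 0.658, 0.67, -0.24]
force: [0.1, 0.1, -1.7]
finger_gap: 19.3
finger_force: 59.7
```

>>> {"api": "arm_command", "payload": {"motion": [{"fingers": 1,"tx": 0.0003,"ty": 0,"tz": 0.0004,"rx": 0,"ry": 0,"rz": 0},{"fingers": 1,"tx": 0.0006,"ty": 0,"tz": 0.0008,"rx": 0,"ry": 0,"rz": 0},{"fingers": 1,"tx": 0.0006,"ty": 0,"tz": 0.0008,"rx": 0,"ry": 0,"rz": 0}]}}

```text
time_s: 7.15
position: [552.6, -12.2, 29.3]
ee_rot: [0.245, 0.658, 0.67, -0.24]
force: [-2.1, 1.6, 5.5]
finger_gap: 19.2
finger_force: 60.4
```

Desk contact found. Before sliding, I'll check whether the wrist camera sees the ball so I can narrow down its gap.

```bash
python3 - <<'E'
from h import *
p=camera("wrist"); cv2.imwrite("pics/w4.png",p["frame"][:,:,::-1]); np.save("w4.npy",p,allow_pickle=True)
p2=camera("side"); np.save("s4.npy",p2,allow_pickle=True)
M=np.array(p["cam_to_world"]);print(M.round(3).tolist())
for X in([555.5,-203.5,17],[555.5,-203.5,35],[543.5,-191,35]):
    c=np.linalg.inv(M)@np.r_[X,1]; print(c[0]/c[2]*p["fx"]+p["cx"],c[1]/c[2]*p["fy"]+p["cy"],c[2])
M=np.array(p2["cam_to_world"])
for X in([555.5,-203.5,17],):
    c=np.linalg.inv(M)@np.r_[X,1]; u,v=c[0]/c[2]*p2["fx"]+p2["cx"],c[1]/c[2]*p2["fy"]+p2["cy"]; print(u,v,c[2])
    u,v=int(u),int(v); cr=cv2.resize(p2["frame"][v-30:v+20,u-30:u+30],(600,500),interpolation=cv2.INTER_CUBIC)
    cv2.imwrite("pics/s4.png",cr[:,:,::-1])
E
```

```text
[[1.0, 0.009, 0.018, 549.474], [0.02, -0.521, -0.853, 140.96], [0.002, 0.853, -0.521, 85.842], [0.0, 0.0, 0.0, 1.0]]
309.94740429346547 335.50236159886254 329.8603880707457
309.9550075553864 356.4639284460359 320.47408797299954
296.35832860772314 354.15900822613867 309.59599286290086
232.07660363607226 292.7711169129154 939.050822812359
```

View pics/w4.png

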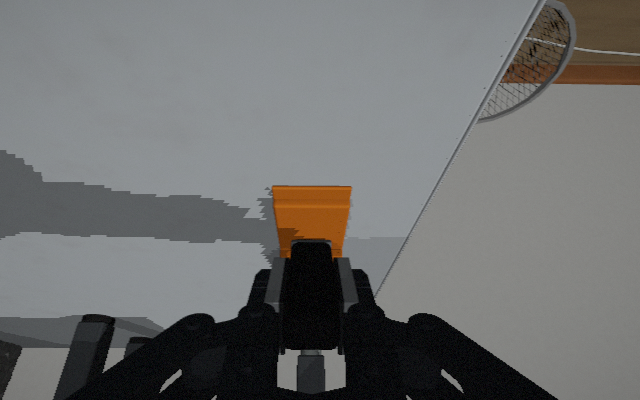

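View pics/s4.png

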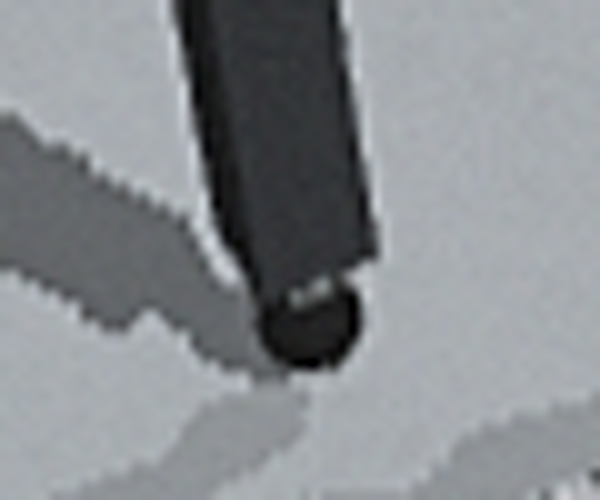

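The side crop shows the ball centred at crop (310,318) under the leg end, with a visible gap over its shadow. In the wrist view the leg at (311,375) lines up with the handle. I'll fit the gap by rendering.

```bash
cat > gap.py <<'E'
from h import *
from scipy.optimize import differential_evolution as DE
p=np.load("s4.npy",allow_pickle=True).item(); g=p["frame"].astype(float).mean(2)
Mi=np.linalg.inv(np.array(p["cam_to_world"])); S=8; u0,v0,W,H=205,265,55,45
def proj(X):
    c=np.c_[X,np.ones(len(X))]@Mi.T; return np.c_[c[:,0]/c[:,2]*p["fx"]+p["cx"],c[:,1]/c[:,2]*p["fy"]+p["cy"]]
I=g[v0:v0+H,u0:u0+W]; cov=np.clip((150-I)/(150-45),0,1); cov[(I>80)&(I<150)]*=1
yaw=R.from_euler("z",1.1,degrees=True).as_matrix()
sph=np.random.default_rng(0).normal(size=(1500,3)); sph*=10/np.linalg.norm(sph,axis=1)[:,None]
box=np.array([[a,b,c] for a in(-12,12) for b in(-12,12) for c in(35,110)],float)@yaw.T
def model(t):
    du,dv,gap=t; im=np.zeros((H*S,W*S),np.uint8); o=np.array([557,-203.5,0])
    for P in(box+o,sph+o+[0,0,10+gap]):
        q=(proj(P)+[du-u0+.5,dv-v0+.5])*S
        cv2.fillConvexPoly(im,cv2.convexHull(np.round(q).astype(np.int32)),255)
    return cv2.resize(im,(W,H),interpolation=cv2.INTER_AREA)/255.
Wt=np.ones_like(I); Wt[(I>85)&(I<140)]=.3
def loss(t): return (Wt*np.abs(model(t)-cov)).mean()
r=DE(loss,[(-5,5),(-5,5),(1,13)],seed=1,maxiter=60,tol=1e-6); print(r.x,r.fun)
for gp in range(2,13): print(gp,round(min(loss([r.x[0],r.x[1]+d,gp]) for d in np.arange(-.8,.81,.1)),5))
E
python3 gap.py
```

```text
[-0.30157737 -1.10156573  4.159591  ] 0.03248310556545851
2 0.0339
3 0.03295
4 0.03259
5 0.03286
6 0.03374
7 0.03487
8 0.03641
9 0.03813
10 0.03987
11 0.04142
12 0.04318
```

The gap fits about 4–5 mm, so contact is expected at 105–120 mm of travel. I'll slide 96 mm, easing the down-force slightly.

>>> {"api": "arm_command", "payload": {"motion": [{"fingers": 1,"tx": -0.0002,"ty": 0,"tz": -0.0002,"rx": 0,"ry": 0,"rz": 0},{"fingers": 1,"tx": -0.0078,"ty": 0,"tz": 0.0062,"rx": 0,"ry": 0,"rz": 0},{"fingers": 1,"tx": -0.0193,"ty": 0,"tz": 0.0159,"rx": 0,"ry": 0,"rz": 0},{"fingers": 1,"tx": -0.0308,"ty": 0,"tz": 0.0256,"rx": 0,"ry": 0,"rz": 0},{"fingers": 1,"tx": -0.0423,"ty": 0,"tz": 0.0352,"rx": 0,"ry": 0,"rz": 0},{"fingers": 1,"tx": -0.0538,"ty": 0,"tz": 0.0449,"rx": 0,"ry": 0,"rz": 0},{"fingers": 1,"tx": -0.0638,"ty": 0,"tz": 0.0533,"rx": 0,"ry": 0,"rz": 0},{"fingers": 1,"tx": -0.0706,"ty": 0,"tz": 0.059,"rx": 0,"ry": 0,"rz": 0},{"fingers": 1,"tx": -0.0737,"ty": 0,"tz": 0.0616,"rx": 0,"ry": 0,"rz": 0},{"fingers": 1,"tx": -0.0737,"ty": 0,"tz": 0.0616,"rx": 0,"ry": 0,"rz": 0}]}}

```text
time_s: 8.25
position: [553.8, -109.7, 29.3]
ee_rot: [0.245, 0.658, 0.67, -0.24]
force: [0.7, -2.3, 4.1]
finger_gap: 19.1
finger_force: 59.9
```

```bash
python3 - <<'E'
from h import *
s,c,C=cur(); print(s["force"].round(2),s["ft_torque"].round(2),c.round(2),s["finger_gap"],s["qpos"].round(2))
print("1mm fwd (tool)",C.T@[.019,-1,0],"1mm down",C.T@[0,0,-1.],"tilt",C[:,2].round(3))
E
```

```text
[ 0.65 -2.35  4.07] [-0.42 -0.04  0.1 ] [ 553.85 -109.72   29.3 ] 19.063185518570908 [-0.62  0.55  0.41  1.88  0.57  1.   -0.6 ]
1mm fwd (tool) [-0.76441878  0.00111846  0.64499898] 1mm down [ 6.44882529e-01 -4.62512216e-04  7.64281565e-01] tilt [ 0.012 -0.645 -0.764]
```

>>> {"api": "arm_command", "payload": {"motion": [{"fingers": 1,"tx": -0.0009,"ty": 0,"tz": 0.0005,"rx": 0,"ry": 0,"rz": 0},{"fingers": 1,"tx": -0.0017,"ty": 0,"tz": 0.0011,"rx": 0,"ry": 0,"rz": 0},{"fingers": 1,"tx": -0.0017,"ty": 0,"tz": 0.0011,"rx": 0,"ry": 0,"rz": 0}]}}

```text
time_s: 8.55
position: [554.1, -110.0, 29.3]
ee_rot: [0.245, 0.658, 0.671, -0.24]
force: [-1.1, 1.4, 5.0]
finger_gap: 19.6
finger_force: 60.6
```

>>> {"api": "arm_command", "payload": {"motion": [{"fingers": 1,"tx": -0.0009,"ty": 0,"tz": 0.0005,"rx": 0,"ry": 0,"rz": 0},{"fingers": 1,"tx": -0.0017,"ty": 0,"tz": 0.0011,"rx": 0,"ry": 0,"rz": 0},{"fingers": 1,"tx": -0.0017,"ty": 0,"tz": 0.0011,"rx": 0,"ry": 0,"rz": 0}]}}

```text
time_s: 8.85
position: [554.4, -112.2, 29.5]
ee_rot: [0.245, 0.658, 0.671, -0.24]
force: [-0.2, 1.9, 1.7]
finger_gap: 19.4
finger_force: 60.1
```

>>> {"api": "arm_command", "payload": {"motion": [{"fingers": 1,"tx": -0.0005,"ty": 0,"tz": 0.0002,"rx": 0,"ry": 0,"rz": 0},{"fingers": 1,"tx": -0.0012,"ty": 0,"tz": 0.0009,"rx": 0,"ry": 0,"rz": 0},{"fingers": 1,"tx": -0.0012,"ty": 0,"tz": 0.0009,"rx": 0,"ry": 0,"rz": 0}]}}

```text
time_s: 9.15
position: [554.1, -114.1, 29.6]
ee_rot: [0.245, 0.658, 0.67, -0.24]
force: [0.6, 1.4, 0.8]
finger_gap: 19.2
finger_force: 59.8
```

>>> {"api": "arm_command", "payload": {"motion": [{"fingers": 1,"tx": -0.0004,"ty": 0,"tz": 0.0003,"rx": 0,"ry": 0,"rz": 0},{"fingers": 1,"tx": -0.0008,"ty": 0,"tz": 0.00065,"rx": 0,"ry": 0,"rz": 0},{"fingers": 1,"tx": -0.0008,"ty": 0,"tz": 0.00065,"rx": 0,"ry": 0,"rz": 0}]}}

```text
time_s: 9.45
position: [554.2, -115.1, 29.7]
ee_rot: [0.245, 0.658, 0.67, -0.24]
force: [-0.2, -0.4, -0.9]
finger_gap: 19.2
finger_force: 59.9
```

>>> {"api": "arm_command", "payload": {"motion": [{"fingers": 1,"tx": -0.0004,"ty": 0,"tz": 0.0004,"rx": 0,"ry": 0,"rz": 0},{"fingers": 1,"tx": -0.00075,"ty": 0,"tz": 0.0007,"rx": 0,"ry": 0,"rz": 0},{"fingers": 1,"tx": -0.00075,"ty": 0,"tz": 0.0007,"rx": 0,"ry": 0,"rz": 0}]}}

```text
time_s: 9.75
position: [554.3, -116.0, 29.7]
ee_rot: [0.245, 0.658, 0.67, -0.24]
force: [0.4, -0.2, -0.5]
finger_gap: 19.6
finger_force: 59.9
```

>>> {"api": "arm_command", "payload": {"motion": [{"fingers": 1,"tx": -0.0004,"ty": 0,"tz": 0.0004,"rx": 0,"ry": 0,"rz": 0},{"fingers": 1,"tx": -0.00075,"ty": 0,"tz": 0.00068,"rx": 0,"ry": 0,"rz": 0},{"fingers": 1,"tx": -0.00075,"ty": 0,"tz": 0.00068,"rx": 0,"ry": 0,"rz": 0}]}}

```text
time_s: 10.05
position: [554.4, -117.0, 29.7]
ee_rot: [0.245, 0.658, 0.67, -0.24]
force: [-0.0, -1.3, 0.0]
finger_gap: 19.4
finger_force: 59.9
```

>>> {"api": "arm_command", "payload": {"motion": [{"fingers": 1,"tx": -0.0004,"ty": 0,"tz": 0.0003,"rx": 0,"ry": 0,"rz": 0},{"fingers": 1,"tx": -0.00077,"ty": 0,"tz": 0.00064,"rx": 0,"ry": 0,"rz": 0},{"fingers": 1,"tx": -0.00077,"ty": 0,"tz": 0.00064,"rx": 0,"ry": 0,"rz": 0}]}}

```text
time_s: 10.35
position: [554.4, -118.0, 29.7]
ee_rot: [0.245, 0.658, 0.67, -0.24]
force: [0.7, 0.6, -0.8]
finger_gap: 19.3
finger_force: 59.9
```

>>> {"api": "arm_command", "payload": {"motion": [{"fingers": 1,"tx": -0.0004,"ty": 0,"tz": 0.0003,"rx": 0,"ry": 0,"rz": 0},{"fingers": 1,"tx": -0.00076,"ty": 0,"tz": 0.00065,"rx": 0,"ry": 0,"rz": 0},{"fingers": 1,"tx": -0.00076,"ty": 0,"tz": 0.00065,"rx": 0,"ry": 0,"rz": 0}]}}

```text
time_s: 10.65
position: [554.4, -119.0, 29.7]
ee_rot: [0.245, 0.658, 0.67, -0.24]
force: [0.6, 0.4, -0.3]
finger_gap: 19.3
finger_force: 59.9
```

>>> {"api": "arm_command", "payload": {"motion": [{"fingers": 1,"tx": -0.0004,"ty": 0,"tz": 0.0003,"rx": 0,"ry": 0,"rz": 0},{"fingers": 1,"tx": -0.00076,"ty": 0,"tz": 0.00065,"rx": 0,"ry": 0,"rz": 0},{"fingers": 1,"tx": -0.00076,"ty": 0,"tz": 0.00065,"rx": 0,"ry": 0,"rz": 0}]}}

```text
time_s: 10.95
position: [554.4, -120.1, 29.7]
ee_rot: [0.245, 0.658, 0.67, -0.24]
force: [1.3, 0.4, -0.3]
finger_gap: 19.4
finger_force: 59.9
```

>>> {"api": "arm_command", "payload": {"motion": [{"fingers": 1,"tx": -0.0004,"ty": 0,"tz": 0.0003,"rx": 0,"ry": 0,"rz": 0},{"fingers": 1,"tx": -0.00076,"ty": 0,"tz": 0.00065,"rx": 0,"ry": 0,"rz": 0},{"fingers": 1,"tx": -0.00076,"ty": 0,"tz": 0.00065,"rx": 0,"ry": 0,"rz": 0}]}}

```text
time_s: 11.25
position: [554.4, -121.1, 29.7]
ee_rot: [0.245, 0.658, 0.67, -0.24]
force: [1.2, -0.0, -0.7]
finger_gap: 19.7
finger_force: 59.9
```

>>> {"api": "arm_command", "payload": {"motion": [{"fingers": 1,"tx": -0.0004,"ty": 0,"tz": 0.0003,"rx": 0,"ry": 0,"rz": 0},{"fingers": 1,"tx": -0.00076,"ty": 0,"tz": 0.00065,"rx": 0,"ry": 0,"rz": 0},{"fingers": 1,"tx": -0.00076,"ty": 0,"tz": 0.00065,"rx": 0,"ry": 0,"rz": 0}]}}

```text
time_s: 11.55
position: [554.4, -122.0, 29.7]
ee_rot: [0.245, 0.658, 0.67, -0.24]
force: [0.2, 0.5, -0.9]
finger_gap: 19.3
finger_force: 59.9
```

>>> {"api": "arm_command", "payload": {"motion": [{"fingers": 1,"tx": -0.0004,"ty": 0,"tz": 0.0003,"rx": 0,"ry": 0,"rz": 0},{"fingers": 1,"tx": -0.00076,"ty": 0,"tz": 0.00065,"rx": 0,"ry": 0,"rz": 0},{"fingers": 1,"tx": -0.00076,"ty": 0,"tz": 0.00065,"rx": 0,"ry": 0,"rz": 0}]}}

```text
time_s: 11.85
position: [554.5, -123.0, 29.7]
ee_rot: [0.245, 0.658, 0.67, -0.24]
force: [0.9, 0.7, 0.3]
finger_gap: 19.3
finger_force: 59.9
```

>>> {"api": "arm_command", "payload": {"motion": [{"fingers": 1,"tx": -0.0004,"ty": 0,"tz": 0.0003,"rx": 0,"ry": 0,"rz": 0},{"fingers": 1,"tx": -0.00076,"ty": 0,"tz": 0.00065,"rx": 0,"ry": 0,"rz": 0},{"fingers": 1,"tx": -0.00076,"ty": 0,"tz": 0.00065,"rx": 0,"ry": 0,"rz": 0}]}}

```text
time_s: 12.15
position: [554.5, -124.0, 29.7]
ee_rot: [0.245, 0.658, 0.67, -0.24]
force: [-0.4, -0.3, -0.6]
finger_gap: 19.3
finger_force: 59.9
```

>>> {"api": "arm_command", "payload": {"motion": [{"fingers": 1,"tx": -0.0004,"ty": 0,"tz": 0.0003,"rx": 0,"ry": 0,"rz": 0},{"fingers": 1,"tx": -0.00076,"ty": 0,"tz": 0.00065,"rx": 0,"ry": 0,"rz": 0},{"fingers": 1,"tx": -0.00076,"ty": 0,"tz": 0.00065,"rx": 0,"ry": 0,"rz": 0}]}}

```text
time_s: 12.45
position: [554.5, -125.0, 29.7]
ee_rot: [0.245, 0.658, 0.67, -0.24]
force: [0.5, 0.9, -0.7]
finger_gap: 19.0
finger_force: 59.9
```

>>> {"api": "arm_command", "payload": {"motion": [{"fingers": 1,"tx": -0.0004,"ty": 0,"tz": 0.0003,"rx": 0,"ry": 0,"rz": 0},{"fingers": 1,"tx": -0.00076,"ty": 0,"tz": 0.00065,"rx": 0,"ry": 0,"rz": 0},{"fingers": 1,"tx": -0.00076,"ty": 0,"tz": 0.00065,"rx": 0,"ry": 0,"rz": 0}]}}

```text
time_s: 12.75
position: [554.5, -126.0, 29.6]
ee_rot: [0.245, 0.658, 0.67, -0.24]
force: [0.7, 0.6, 0.2]
finger_gap: 19.1
finger_force: 59.9
```

>>> {"api": "arm_command", "payload": {"motion": [{"fingers": 1,"tx": -0.0004,"ty": 0,"tz": 0.0003,"rx": 0,"ry": 0,"rz": 0},{"fingers": 1,"tx": -0.00076,"ty": 0,"tz": 0.00065,"rx": 0,"ry": 0,"rz": 0},{"fingers": 1,"tx": -0.00076,"ty": 0,"tz": 0.00065,"rx": 0,"ry": 0,"rz": 0}]}}

```text
time_s: 13.05
position: [554.5, -127.0, 29.7]
ee_rot: [0.245, 0.658, 0.67, -0.24]
force: [0.9, 0.3, -0.9]
finger_gap: 18.9
finger_force: 59.9
```

>>> {"api": "arm_command", "payload": {"motion": [{"fingers": 1,"tx": -0.0004,"ty": 0,"tz": 0.0003,"rx": 0,"ry": 0,"rz": 0},{"fingers": 1,"tx": -0.00076,"ty": 0,"tz": 0.00065,"rx": 0,"ry": 0,"rz": 0},{"fingers": 1,"tx": -0.00076,"ty": 0,"tz": 0.00065,"rx": 0,"ry": 0,"rz": 0}]}}

```text
time_s: 13.35
position: [554.6, -128.0, 29.6]
ee_rot: [0.245, 0.658, 0.67, -0.24]
force: [0.9, 0.4, -0.2]
finger_gap: 19.0
finger_force: 59.9
```

>>> {"api": "arm_command", "payload": {"motion": [{"fingers": 1,"tx": -0.0004,"ty": 0,"tz": 0.0003,"rx": 0,"ry": 0,"rz": 0},{"fingers": 1,"tx": -0.00076,"ty": 0,"tz": 0.00065,"rx": 0,"ry": 0,"rz": 0},{"fingers": 1,"tx": -0.00076,"ty": 0,"tz": 0.00065,"rx": 0,"ry": 0,"rz": 0}]}}

```text
time_s: 13.65
position: [554.6, -129.0, 29.6]
ee_rot: [0.245, 0.658, 0.67, -0.24]
force: [0.5, -0.0, 1.4]
finger_gap: 19.4
finger_force: 59.9
```

```bash
python3 - <<'E'
from h import *
p=camera("side"); cv2.imwrite("pics/s5.png",cv2.resize(p["frame"][258:308,205:265],(600,500),interpolation=cv2.INTER_CUBIC)[:,:,::-1]); print(sense()["force"])
E
```

```text
[0.07850237 0.58757537 0.22999838]
```

View pics/s5.png

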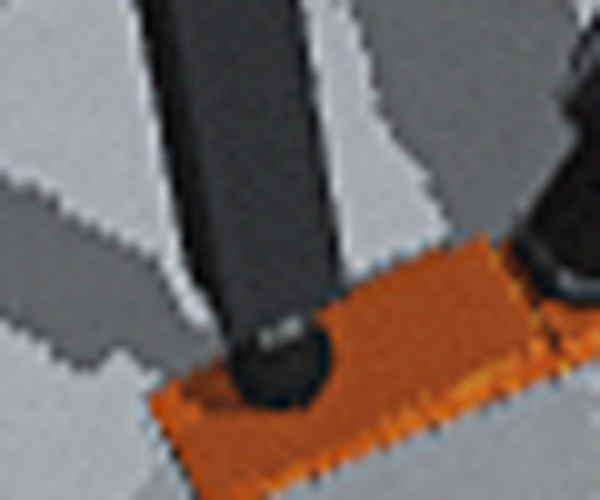

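The side view shows the wedge passing centrally under the ball (ball at (280,360), thin edge about (150,400)). The ball's shadow on the wedge is close to it, so contact is near. I'll continue in small steps.

>>> {"api": "arm_command", "payload": {"motion": [{"fingers": 1,"tx": -0.0004,"ty": 0,"tz": 0.0003,"rx": 0,"ry": 0,"rz": 0},{"fingers": 1,"tx": -0.00076,"ty": 0,"tz": 0.00064,"rx": 0,"ry": 0,"rz": 0},{"fingers": 1,"tx": -0.00076,"ty": 0,"tz": 0.00064,"rx": 0,"ry": 0,"rz": 0}]}}

```text
time_s: 14.0
position: [554.6, -130.0, 29.6]
ee_rot: [0.245, 0.658, 0.67, -0.24]
force: [-0.1, 0.4, -0.0]
finger_gap: 19.3
finger_force: 59.9
```

>>> {"api": "arm_command", "payload": {"motion": [{"fingers": 1,"tx": -0.0004,"ty": 0,"tz": 0.0003,"rx": 0,"ry": 0,"rz": 0},{"fingers": 1,"tx": -0.00076,"ty": 0,"tz": 0.00064,"rx": 0,"ry": 0,"rz": 0},{"fingers": 1,"tx": -0.00076,"ty": 0,"tz": 0.00064,"rx": 0,"ry": 0,"rz": 0}]}}

```text
time_s: 14.3
position: [554.6, -131.0, 29.6]
ee_rot: [0.245, 0.658, 0.67, -0.24]
force: [1.1, 0.4, 0.3]
finger_gap: 19.2
finger_force: 59.9
```

>>> {"api": "arm_command", "payload": {"motion": [{"fingers": 1,"tx": -0.0004,"ty": 0,"tz": 0.0003,"rx": 0,"ry": 0,"rz": 0},{"fingers": 1,"tx": -0.00076,"ty": 0,"tz": 0.00064,"rx": 0,"ry": 0,"rz": 0},{"fingers": 1,"tx": -0.00076,"ty": 0,"tz": 0.00064,"rx": 0,"ry": 0,"rz": 0}]}}

```text
time_s: 14.6
position: [554.7, -131.9, 29.6]
ee_rot: [0.245, 0.658, 0.671, -0.24]
force: [-0.2, 1.5, 0.5]
finger_gap: 19.1
finger_force: 60.0
```

>>> {"api": "arm_command", "payload": {"motion": [{"fingers": 1,"tx": -0.0002,"ty": 0,"tz": 0.00015,"rx": 0,"ry": 0,"rz": 0},{"fingers": 1,"tx": -0.0003,"ty": 0,"tz": 0.00025,"rx": 0,"ry": 0,"rz": 0},{"fingers": 1,"tx": -0.0003,"ty": 0,"tz": 0.00025,"rx": 0,"ry": 0,"rz": 0}]}}

```text
time_s: 14.9
position: [554.7, -132.1, 29.6]
ee_rot: [0.245, 0.658, 0.671, -0.24]
force: [0.6, 2.0, 1.4]
finger_gap: 19.2
finger_force: 60.1
```

>>> {"api": "arm_command", "payload": {"motion": [{"fingers": 1,"tx": -0.0001,"ty": 0,"tz": 0.0001,"rx": 0,"ry": 0,"rz": 0},{"fingers": 1,"tx": -0.0002,"ty": 0,"tz": 0.0002,"rx": 0,"ry": 0,"rz": 0},{"fingers": 1,"tx": -0.0002,"ty": 0,"tz": 0.0002,"rx": 0,"ry": 0,"rz": 0}]}}

```text
time_s: 15.2
position: [554.7, -132.4, 29.6]
ee_rot: [0.245, 0.658, 0.671, -0.24]
force: [0.6, 3.7, 1.4]
finger_gap: 19.0
finger_force: 60.1
```

```bash
python3 - <<'E'
from h import *
F=[]
for i in range(6): camera("side"); F.append(sense()["force"])
print(np.mean(F,0).round(2),np.std(F,0).round(2),sense()["position"].round(2))
E
```

```text
[0.24 3.54 1.7 ] [0.63 0.55 0.48] [ 554.76 -132.44   29.59]
```

The push is a steady 3.5 N, so the wedge is snug. I'll release.

>>> {"api": "arm_command", "payload": {"motion": [{"fingers": 0,"tx": 0,"ty": 0,"tz": 0,"rx": 0,"ry": 0,"rz": 0},{"fingers": 0,"tx": 0,"ty": 0,"tz": 0,"rx": 0,"ry": 0,"rz": 0},{"fingers": 0,"tx": 0,"ty": 0,"tz": 0,"rx": 0,"ry": 0,"rz": 0},{"fingers": 0,"tx": 0,"ty": 0,"tz": 0,"rx": 0,"ry": 0,"rz": 0},{"fingers": 0,"tx": 0,"ty": 0,"tz": 0,"rx": 0,"ry": 0,"rz": 0},{"fingers": 0,"tx": 0,"ty": 0,"tz": 0,"rx": 0,"ry": 0,"rz": 0},{"fingers": 0,"tx": 0,"ty": 0,"tz": 0,"rx": 0,"ry": 0,"rz": 0},{"fingers": 0,"tx": 0,"ty": 0,"tz": 0,"rx": 0,"ry": 0,"rz": 0}]}}

```text
time_s: 16.3
position: [554.6, -132.6, 29.6]
ee_rot: [0.245, 0.658, 0.671, -0.24]
force: [1.2, 0.4, 0.0]
finger_gap: 85.3
finger_force: 0.0
```

>>> {"api": "arm_command", "payload": {"motion": [{"fingers": 0,"tx": 0,"ty": 0,"tz": -0.01,"rx": 0,"ry": 0,"rz": 0},{"fingers": 0,"tx": 0,"ty": 0,"tz": -0.025,"rx": 0,"ry": 0,"rz": 0},{"fingers": 0,"tx": 0,"ty": 0,"tz": -0.05,"rx": 0,"ry": 0,"rz": 0},{"fingers": 0,"tx": 0,"ty": 0,"tz": -0.08,"rx": 0,"ry": 0,"rz": 0},{"fingers": 0,"tx": 0,"ty": 0,"tz": -0.11,"rx": 0,"ry": 0,"rz": 0},{"fingers": 0,"tx": 0,"ty": 0,"tz": -0.14,"rx": 0,"ry": 0,"rz": 0},{"fingers": 0,"tx": 0,"ty": 0,"tz": -0.14,"rx": 0,"ry": 0,"rz": 0},{"fingers": 0,"tx": 0,"ty": 0,"tz": -0.14,"rx": 0,"ry": 0,"rz": 0}]}}

```text
time_s: 17.1
position: [553.0, -41.8, 137.0]
ee_rot: [0.245, 0.658, 0.671, -0.239]
force: [0.3, -0.2, -0.1]
finger_gap: 85.0
finger_force: 0.0
```

```bash
python3 chk.py; python3 - <<'E'
from h import *
p=camera("side"); q=camera("wrist"); a=cv2.resize(p["frame"][200:320,190:340],(500,400),interpolation=cv2.INTER_CUBIC); b=cv2.resize(q["frame"],(300,188)); b=np.pad(b,((0,212),(0,0),(0,0)))
cv2.imwrite("pics/end.png",np.hstack([a,b])[:,:,::-1])
E
```

```text
17.1 [ 0.28 -0.25 -0.06] [ 0.7  -0.03  0.04] [553.  -41.8 137. ] [-0.72  0.4   0.39  1.8   0.54  1.26 -0.56] 85.04687344397152
t(m) [ 0.0919 -0.0008  0.0632] r(deg) [ 0.11 -0.05 -0.02] n 2.2305608857949117 0.013821287104630679
side ((556.4451293945312, -166.67727661132812), (35.574424743652344, 123.61143493652344), 0.9989727735519409) 649 [[538.0, -105.0], [540.0, -229.0], [575.0, -228.0], [573.0, -105.0]] -1.6685473010625174 11.913343657948417
```

View pics/end.png

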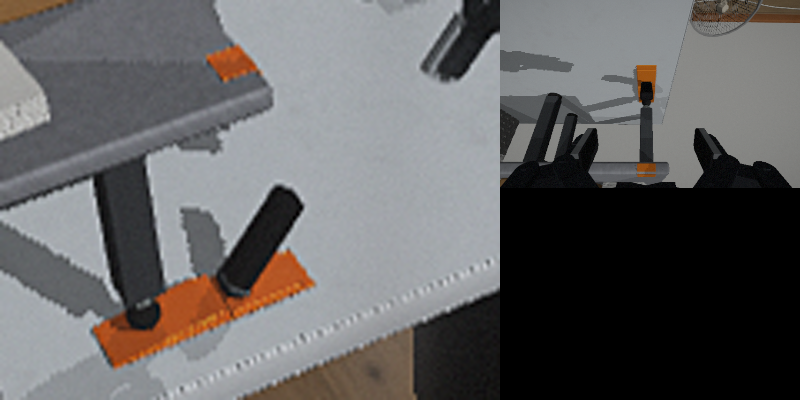

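The wedge sits flat under the ball (left panel (145,315)), centred and square to the riser. The gripper is clear at the upper right, so I'll hand in the job.

```bash
python3 -c "
from cell import *
print(close_job())"
```

```text
the job is handed in; nothing more can be done
None
```

The wedge is under the short foot, flat on the desk and released after a steady push of about 3.5 N; the arm is clear, and I handed the job in at about 17 s without seeing the verdict.

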